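# Serve the sesame ball in its two-eared dish

## Robot

A 6-joint arm with a two-finger parallel gripper is mounted at the origin on the work surface. World frame = base frame: x ahead of the robot, y to its left, z up, the work surface at z = 0. Lengths are in m, angles in degrees, forces in N, time in s.
With the tool pointing down it reaches from about 0.225 to 0.875 m from the base axis. Payload 3.4 kg.
Tool frame: the origin (TCP) lies on the centre line of the jaws, within the pads' length; the fingertips stand manip.tip_reach ahead of it and the grasp point (between the pads) lies 3 mm ahead of it (manip.tip_reach is the distance from the TCP to the fingertips, in m); z points along the fingers, y is the line along which they close (so a half turn about z gives the same grasp; the last joint's range is limited). The gripper opens to 85 mm and grips with 20 to 120 N. Pads are 22 mm wide; open, the fingers measure 114 mm over their backs; the gripper's body (76 mm by 85 mm) begins 54 mm behind the grasp point. The pads swing forward as they close: fully open they stand 13 mm farther back than shut.
Start: joints at [-72.536, 15.808, 86.224, -0, 77.962, -6.933], TCP at [0.238, -0.524, 0.253] pointing down, gripper open.
Joint ranges: [-165.64, 165.64], [-43.16, 119.46], [12.63, 154.43], [-67.54, 247.53], [6.08, 155.33], [-154.97, 154.97]. Speed limits (degrees/s): [147.25, 147.25, 180, 180, 180, 180].

## Interface

Orientations are given as [roll, pitch, yaw] about the fixed x, y, z axes, in that order (R = Rz(yaw) Ry(pitch) Rx(roll)).
In Python, from rig import sense, eyes, manip gives the robot as it stands.
- The arm moves only by the tool carry_out, never from a script. Its argument "targets" is a list that holds one entry, the list of rows, each a list of 7 numbers: the turn, a rotation vector about the tool's x, y, z in degrees, then the shift along the tool's x, y, z in cm, then the finger opening in cm, from 0 to 8.54. A call has 1 to 20 rows; each row is the pose to reach, as a shift and turn from the pose commanded when the call began, along the tool's axes at that moment; what a row does not reach only later rows make up. A row lasts 1/12 s, in which the tool goes at most 41.7 mm and 7.16 degrees, less where a joint would pass 70% of its speed; a pose out of reach is approached as far as the arm can. A call with a gripper value outside its range is refused whole. The fingers move at their own pace and stop on an object; "squeeze" is the grip in N (left out, the last holds). Time passes only in rows, so rows that repeat a pose let the fingers close. It gives the time, the measured TCP pose, the force, the opening and the grip force at its end, in the units of the state.
- sense(): the state, without advancing time (a new reading comes with each control period).
- eyes.get_image(name): name is "side" or "top"; returns a dict with "pixels" (384x512x3 uint8, blue, green, red), "vertical_fov" (degrees; the focal length in pixels is half the picture's height over the tangent of half this angle, whatever the lens; pixels are square), "cx", "cy" (the principal point, pixels), "rvec" (rotation vector, rad) and "tvec" (3), from world to camera coordinates, as OpenCV has them. Camera axes: x right, y down, z forward; pixel columns grow to the right and rows downward; lengths in m; the calibration is good to about 2 mm. A picture is of the moment at which its call begins. There is no depth.
- manip.close_job(): hands the job in; it is judged then, once.
The state is a dict: "clock": time; "joint_pos": joint angles; "qvel": joint speeds; "joint_torque": joint torques, N m; "tool_pos": TCP position; "eef_rot": TCP orientation; "contact_force": force on the tool from outside, world axes, zero at the start; "ft_torque": the same for the moment, N m; "width": finger opening in m; "finger_force": force on a finger pad.
Only numpy, scipy, OpenCV 4.12 (cv2) and the standard library are available. Lean on these libraries where they do the work, as an engineer would, in place of code of your own. Each camera call takes 0.05 s, during which the arm holds its last target. There are 200 camera calls.

## Task

Serve the sesame ball: lift the lid off the two-eared steel dish by its knob and set it knob-up on the counter beside the dish. Then take the dish by one wooden ear, lift it level about 10 cm clear of the counter and only then turn it a quarter turn, so that the ear you are not holding points straight across the counter to the customer, with the dish kept level and the ball resting in the middle all the way. Finish still holding the dish up like that for the customer to take, and leave the bottle, can, jar and snack carton alone.

Things in the scene. Friction and masses are not known exactly. Their poses are not given: they have to be found in the camera images.
- dish: Round steel dish, 158 mm across and 38 mm high at the rim, 0.24 to 0.38 kg, standing loose on the counter. Origin: centre of its underside; z up. Its x axis runs through both ears (a at +x, b at -x, alike). At the start the ears lie roughly crosswise, along y (up to 23 deg off). Its floor is gently dished, 4 mm thick in the middle; the wall slopes outward.
- dish_ear_a (a point): Centre of one ear's dark wooden grip: an upright block 14 mm thick (along the dish's x), 44 mm wide, spanning 38 to 74 mm above the dish's underside; this point is 90 mm from the dish's axis, 56 mm up. Pinch it firmly from above across the 14 mm, one finger inside over the rim, one outside; tips no lower than 42 mm above the underside. Axes as the dish.
- dish_ear_b (a point): The same point of the opposite, identical ear, at -90 mm along the dish's x axis.
- lid: Loose domed aluminium lid, 160 mm across, 62 mm high with knob, 0.1 to 0.2 kg. Origin: centre of its lower edge, a skirt of radius 67 mm, 6 mm deep, hanging inside the dish's rim with about 4 mm play; z up. On the dish it is concentric with it, origin 32 mm above the dish's underside; on the counter it stands on the skirt, origin at height 0.
- lid_knob (a point): Centre of the lid's black round knob, 28 mm in diameter, 22 mm high (40 to 62 mm above the lid's origin; this point at 51 mm); the dome's top below it is 35 mm above the lid's origin.
- ball_center (a point): Centre of the sesame ball: golden brown, 46 mm in diameter, about 50 g, a loose ball hidden under the lid at the start, near the middle of the dish with its centre 27 mm above the dish's underside. It rolls off the middle if the dish is tipped or jerked.
- counter_mark (a point): A fixed point of the counter top (nothing to see there), straight ahead of the robot. Its x axis points straight across the counter to the customer, who stands beyond the far edge (world +x); y runs along the counter.
- tea_bottle: Bystander: amber drink bottle, 60 mm in diameter, 175 mm high, origin at the centre of its foot.
- soda_can: Bystander: red drink can, 66 mm in diameter, 116 mm high, origin at the centre of its foot.
- sauce_jar: Bystander: sauce jar with a red cap, 60 mm in diameter, 75 mm high, origin at the centre of its foot.
- snack_carton: Bystander: open cardboard carton of snack packs, 95 x 135 mm, 50 mm high, origin at the centre of its underside.
Not all that is in view belongs to the job. Of the things shaped like the lid, the aluminium one is meant.

How it is judged (in metres and radians):
On the way, in this order (a step that is already met when the one before it is completed fails the run):
1. the lid stands knob-up on the counter beside the dish, let go and at rest (height (world z) of lid below 0.008 m and angle between lid's own z axis and vertical below 0.12 rad and horizontal distance between lid and dish above 0.12 m and contact force between the fingers and lid below 0.1 N and linear speed of lid below 0.03 m/s), for 0.2 s.
2. the dish is lifted level and clear of the counter, ball in the middle, not yet turned (contact force between the fingers and dish above 2 N and height (world z) of dish above 0.05 m and angle between dish's own z axis and vertical below 0.11 rad and horizontal distance between ball_center and dish below 0.016 m and z of ball_center in the frame of dish below 0.04 m and angle between the x axis of dish and the x axis of counter_mark, either way round above 0.7 rad), for 0.1 s.
At the end, for the whole second after the job is handed in: Dish held by one ear, still, underside 50 to 180 mm up, level within 6 deg, carried by nothing else; ears within 12 deg of straight across, the free one to the customer; ball within 16 mm of the middle; lid let go, knob-up on the counter, at rest (height (world z) of lid below 0.008 m and angle between lid's own z axis and vertical below 0.12 rad and contact force between the fingers and lid below 0.1 N and linear speed of each of lid, dish below 0.03 m/s and contact force between the fingers and dish above 2 N and height (world z) of dish between 0.05 and 0.18 m and angle between dish's own z axis and vertical below 0.11 rad and horizontal distance between ball_center and dish below 0.016 m and z of ball_center in the frame of dish below 0.04 m and angle between the x axis of dish and the x axis of counter_mark, either way round below 0.21 rad and ((distance between the grasp point and dish_ear_a below 0.045 m and x of counter_mark in the frame of dish above 0 m) or (distance between the grasp point and dish_ear_b below 0.045 m and x of counter_mark in the frame of dish below 0 m)) and angular speed of dish below 0.15 rad/s and contact force between dish and tea_bottle below 0.2 N and contact force between dish and soda_can below 0.2 N and contact force between dish and sauce_jar below 0.2 N and contact force between dish and snack_carton below 0.2 N and contact force between dish and lid below 0.2 N); the arm keeps its last pose, push and grip.
It fails at once if the ball strays more than 23 mm from the middle of the dish (horizontal distance between ball_center and dish above 0.023 m).
It fails at once if the dish is tipped by more than 10 degrees (angle between dish's own z axis and vertical above 0.175 rad).
It fails at once if the lid is dropped or knocked away (contact force between the fingers and lid below 0.05 N and linear speed of lid above 0.6 m/s).
It fails at once if the bottle, can, jar or carton is moved by more than 20 mm or tipped (distance of any of tea_bottle, soda_can, sauce_jar, snack_carton from where it was at the start of the episode above 0.02 m or angle between any of tea_bottle, soda_can, sauce_jar, snack_carton's own z axis and vertical above 0.2 rad).
It also fails if it takes over 66 s, if anything falls off the work surface, if the arm or the gripper's body presses on something with over 40 N, if the wrist force passes 120 N, or if a joint passes its speed limit or range.

## Working session

There is one attempt and no reset: what is moved stays moved. The work goes in short steps, Python scripts to look and compute and a tool call to move; the robot and the scene stay as the last step left them, time stands still between calls to the robot, and variables do not carry over. Pictures are saved under pics/ and viewed, at most 10 in all, crops included, and the job is handed in when it is done.

Besides the shell and the picture viewer there is one more tool, called after "Request:" as a command line: name --argument value ..., lists and objects as JSON in quotes. carry_out: Moves the arm, as the interface text tells. Its arguments: {"type":"object","properties":{"targets":{"type":"array"},"squeeze":{"type":"number"}},"required":["targets"]}

```bash
ls; mkdir -p pics
cat > h.py <<'E'
import numpy as np, cv2
from rig import sense, eyes, manip
from scipy.spatial.transform import Rotation as Ro
def cam(n):
    d=eyes.get_image(n); im=np.ascontiguousarray(d["pixels"]); h=im.shape[0]
    f=h/2/np.tan(np.radians(d["vertical_fov"])/2)
    K=np.array([[f,0,d["cx"]],[0,f,d["cy"]],[0,0,1]]); R=cv2.Rodrigues(np.array(d["rvec"],float))[0]; t=np.array(d["tvec"],float).ravel()
    return im,K,R,t
def onz(c,u,v,z):
    _,K,R,t=c; o=-R.T@t; d=R.T@np.linalg.inv(K)@[u,v,1]; return o+d*(z-o[2])/d[2]
def proj(c,p):
    _,K,R,t=c; q=K@(R@np.asarray(p)+t); return q[:2]/q[2]
E
python3 - <<'E'
from h import *
import pickle
s=sense();print(s["tool_pos"],s["eef_rot"],s["width"],manip.tip_reach,s["clock"])
cs={n:cam(n) for n in("side","top")}
pickle.dump(cs,open("c0.pkl","wb"))
for n,c in cs.items(): cv2.imwrite(f"pics/{n}0.png",c[0]); print(n,-c[2].T@c[3],c[1][0,0])
E
```

```text
pics
[ 0.23734019 -0.52318232  0.25242903] [-1.79893342e+02 -1.16644235e-02  2.43963899e+01] 0.0854402179463997 0.022 0.0
side [0.18348019 0.73466531 0.69235187] 393.1597889750394
top [ 0.41180531 -0.01479844  1.10640432] 373.12470163091496
```

View pics/side0.png

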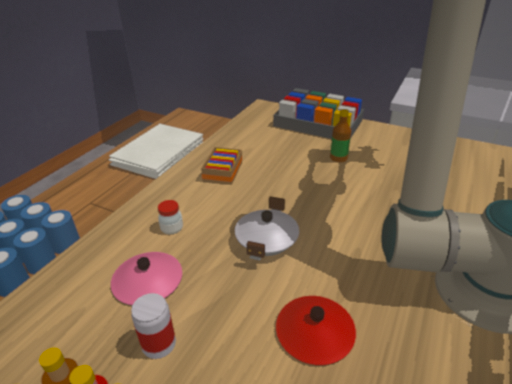

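View pics/top0.png

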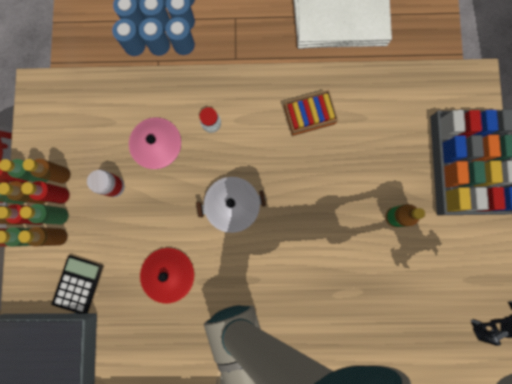

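Side shows the aluminium lid on the two-eared dish at (267,216), with a pink lid at (147,277) and a red one at (316,328). In the top view they are at (231,203), (155,142) and (167,275). The candidates for "lid" are those three, and I choose the aluminium one on the eared dish.

```bash
cat > m.py <<'E'
from h import *
import pickle
cs=pickle.load(open("c0.pkl","rb"))
def blobs(c,mask,box):
    x0,y0,x1,y1=box; m=np.zeros_like(mask);m[y0:y1,x0:x1]=mask[y0:y1,x0:x1]
    n,_,st,ce=cv2.connectedComponentsWithStats(m.astype(np.uint8)); 
    return [(ce[i].round(1),st[i,4],st[i,:4]) for i in range(1,n) if st[i,4]>12]
def show(n,box):
    c=cs[n]; hsv=cv2.cvtColor(c[0],cv2.COLOR_BGR2HSV)
    print(n,"black",[ (b[0],b[1],b[2]) for b in blobs(c,(c[0].max(2)<45),box)])
    print(n,"brown",[ (b[0],b[1],b[2]) for b in blobs(c,(hsv[...,1]>90)&(hsv[...,2]<115)&(hsv[...,2]>25),box)])
if __name__=="__main__":
    show("top",(190,170,275,240)); show("side",(225,190,305,265))
    a=cs["top"][0][165:245,185:280]; b=cs["side"][0][185:270,220:315]
    cv2.imwrite("pics/crop.png",np.hstack([cv2.resize(a,(400,360),interpolation=2),cv2.resize(b,(400,360),interpolation=2)]))
    c=cs["top"]
    for n,u,v,z in [("can",93,181,.116),("jar",208,114,.075),("bottle",391,216,.0),("carton",310,113,.05),("pink",151,139,.06),("red",164,276,.06),("knob",231,203,.094),("ear",199,206,.074),("ear2",263,199,.074)]: print(n,onz(c,u,v,z).round(3))
E
python3 m.py
```

```text
top black [(array([230.2, 202.5]), np.int32(44), array([227, 199,   7,   8], dtype=int32))]
top brown [(array([256.8, 211.1]), np.int32(1110), array([226, 170,  49,  70], dtype=int32)), (array([198.7, 206. ]), np.int32(100), array([196, 195,   7,  22], dtype=int32))]
side black []
side brown [(array([272. , 238.9]), np.int32(1341), array([229, 190,  76,  75], dtype=int32)), (array([276.4, 202.9]), np.int32(187), array([269, 196,  16,  15], dtype=int32))]
can [0.568 0.438 0.116]
jar [0.763 0.132 0.075]
bottle [ 0.469 -0.398  0.   ]
carton [ 0.769 -0.163  0.05 ]
pink [0.697 0.299 0.06 ]
red [0.308 0.255 0.06 ]
knob [0.505 0.065 0.094]
ear [0.5   0.156 0.074]
ear2 [ 0.517 -0.022  0.074]
```

View pics/crop.png

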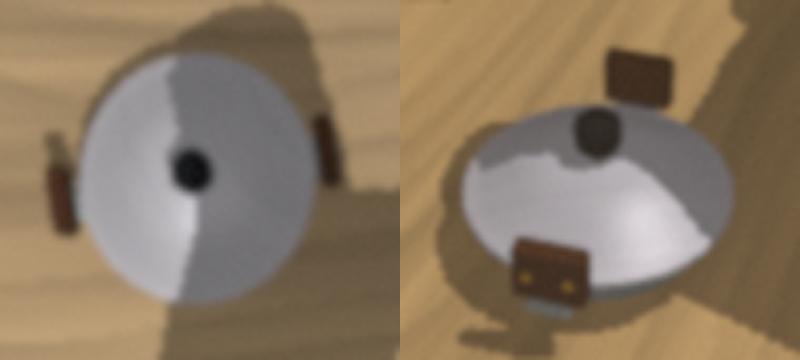

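The crop shows the aluminium lid with a black knob on the dish with two brown ears. In the top picture the knob is at (230.6,203) and the ears at (199.7,209.4) and (262.9,198.3). In the side picture they are at (267,216.2), (255.6,249.2) and (276.8,203.4).

Run:
```python
from m import *
def tri(a,b):
    P=[c[1]@np.c_[c[2],c[3]] for c in (cs["top"],cs["side"])]
    X=cv2.triangulatePoints(P[0],P[1],np.array(a,float).reshape(2,1),np.array(b,float).reshape(2,1)).ravel(); return X[:3]/X[3]
k=tri((230.5,202.8),(267,216.2));l=tri((198.8,209.),(255.6,249.2));r=tri((262.9,198.3),(276.8,203.4))
print(k,l,r,(l+r)/2,np.degrees(np.arctan2(*(l-r)[1::-1])))
s=sense();Rt=Ro.from_euler("xyz",s["eef_rot"],degrees=True).as_matrix()
print(Rt.round(3)); d=np.array([*k[:2],.25])-s["tool_pos"];print((Rt.T@d*100).round(2))
```

```text
[0.50656492 0.06742603 0.08346235] [0.49185175 0.15889251 0.05877648] [ 0.5208756  -0.02215238  0.05602507] [0.50636367 0.06837007 0.05740077] 99.1077611552468
[[ 0.911  0.413 -0.001]
 [ 0.413 -0.911  0.002]
 [ 0.    -0.002 -1.   ]]
[ 48.91 -42.67   0.33]
```

Request:
carry_out --targets '[[[0,0,0,10,-8.7,0,8.5],[0,0,0,48.9,-42.7,0,8.5],[0,0,0,48.9,-42.7,0,8.5],[0,0,0,48.9,-42.7,0,8.5],[0,0,0,48.9,-42.7,0,8.5],[0,0,0,48.9,-42.7,0,8.5],[0,0,0,48.9,-42.7,0,8.5],[0,0,0,48.9,-42.7,0,8.5],[0,0,0,48.9,-42.7,0,8.5],[0,0,0,48.9,-42.7,0,8.5],[0,0,0,48.9,-42.7,0,8.5],[0,0,0,48.9,-42.7,0,8.5],[0,0,0,48.9,-42.7,0,8.5],[0,0,0,48.9,-42.7,0,8.5],[0,0,0,48.9,-42.7,0,8.5],[0,0,0,48.9,-42.7,0,8.5],[0,0,0,48.9,-42.7,0,8.5],[0,0,0,48.9,-42.7,0,8.5],[0,0,0,48.9,-42.7,0,8.5],[0,0,0,48.9,-42.7,0,8.5]]]'

```text
clock: 1.77
tool_pos: [0.5058, 0.0661, 0.2531]
eef_rot: [180.0, 0.1, 24.3]
contact_force: [-0.3, 0.2, -0.0]
width: 0.085
finger_force: 0.0
```

Request:
carry_out --targets '[[[0,0,0,0.1,-0.1,3,8.5],[0,0,0,0.1,-0.1,6.5,6],[0,0,0,0.1,-0.1,10,6],[0,0,0,0.1,-0.1,12.5,6],[0,0,0,0.1,-0.1,14,6],[0,0,0,0.1,-0.1,15,6],[0,0,0,0.1,-0.1,15.5,6],[0,0,0,0.1,-0.1,15.8,6],[0,0,0,0.1,-0.1,15.9,6],[0,0,0,0.1,-0.1,15.9,6]]]'

```text
clock: 2.6
tool_pos: [0.5077, 0.0682, 0.0951]
eef_rot: [179.9, -0.1, 24.4]
contact_force: [-0.2, 0.5, -0.0]
width: 0.06
finger_force: 0.0
```

Run:
```python
from h import *
c=cam("side");t=cam("top")
cv2.imwrite("pics/pre.png",np.hstack([cv2.resize(c[0][150:270,205:325],(400,400)),cv2.resize(t[0][145:265,170:290],(400,400))]))
```

```text
(no output)
```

View pics/pre.png

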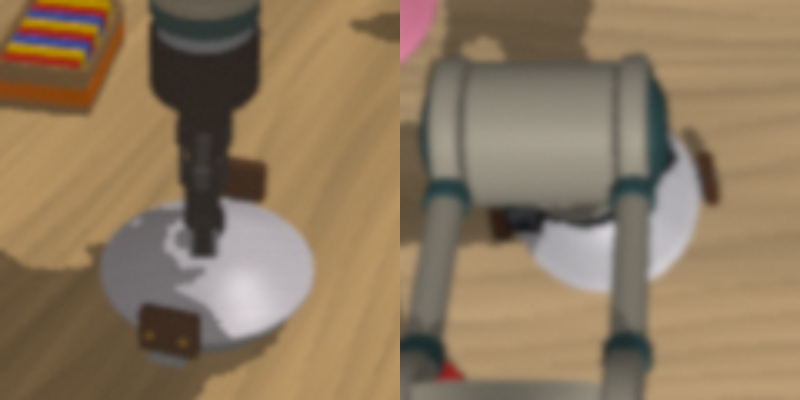

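The side half shows the fingers straddling the knob at crop (203,235), with nothing touched. Closing now.

Request:
carry_out --targets '[[[0,0,0,0,0,0.1,6],[0,0,0,0,0,0.1,4],[0,0,0,0,0,0.1,2.5],[0,0,0,0,0,0.1,2],[0,0,0,0,0,0.1,2],[0,0,0,0,0,0.1,2],[0,0,0,0,0,0.1,2],[0,0,0,0,0,0.1,2]]]' --squeeze 45

```text
clock: 3.37
tool_pos: [0.5073, 0.0683, 0.0937]
eef_rot: [180.0, -0.0, 24.4]
contact_force: [-0.9, -2.3, 5.2]
width: 0.0268
finger_force: 44.4
```

Request:
carry_out --targets '[[[0,0,0,0,0,-0.3,2],[0,0,0,0,0,-0.8,2],[0,0,0,0,0,-1.6,2],[0,0,0,0,0,-2.8,2],[0,0,0,0,0,-4.4,2],[0,0,0,0,0,-6.2,2],[0,0,0,0,0,-8,2],[0,0,0,0,0,-9.2,2],[0,0,0,0,0,-9.8,2],[0,0,0,0,0,-10,2],[0,0,0,0,0,-10,2],[0,0,0,0,0,-10,2]]]'

```text
clock: 4.37
tool_pos: [0.5063, 0.0685, 0.1926]
eef_rot: [-180.0, 0.1, 24.4]
contact_force: [0.6, 0.1, -1.9]
width: 0.0263
finger_force: 44.4
```

Run:
```python
from h import *
s=sense();print(s["tool_pos"],s["contact_force"],s["width"])
Rt=Ro.from_euler("xyz",s["eef_rot"],degrees=True).as_matrix()
print((Rt.T@(np.array([.43,-.18,s["tool_pos"][2]])-s["tool_pos"])*100).round(2))
c=cam("side")
cv2.imwrite("pics/lift.png",cv2.resize(c[0][110:270,205:325],(450,600)))
```

```text
[0.5063471  0.06851031 0.19257037] [ 0.55761118  0.14944175 -1.85786526] 0.02629140020178011
[-1.722e+01  1.948e+01  1.000e-02]
```

View pics/lift.png

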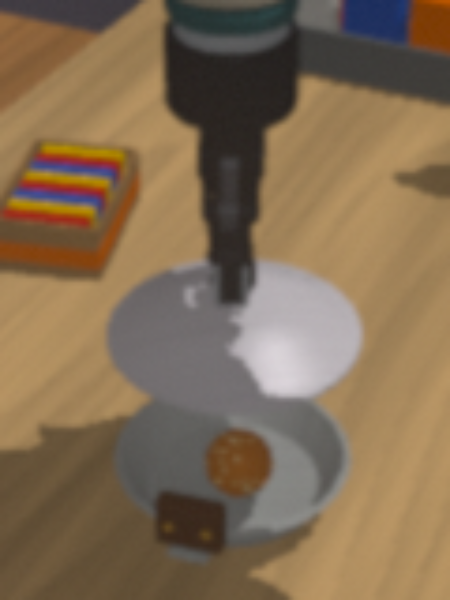

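The picture shows the lid held level at crop (235,330), and the ball in the middle of the dish at (238,462). Moving the lid to the right.

Request:
carry_out --targets '[[[0,0,0,-0.5,0.6,0,2],[0,0,0,-2,2.2,0,2],[0,0,0,-4.2,4.7,0,2],[0,0,0,-6.5,7.3,0,2],[0,0,0,-8.8,9.9,0,2],[0,0,0,-11.1,12.5,1,2],[0,0,0,-13.4,15.1,3,2],[0,0,0,-15.3,17.3,5,2],[0,0,0,-16.6,18.8,7,2],[0,0,0,-17.2,19.5,8.5,2],[0,0,0,-17.2,19.5,9.8,2],[0,0,0,-17.2,19.5,10.8,2],[0,0,0,-17.2,19.5,11.5,2],[0,0,0,-17.2,19.5,12,2],[0,0,0,-17.2,19.5,12.3,2],[0,0,0,-17.2,19.5,12.5,2],[0,0,0,-17.2,19.5,12.7,2],[0,0,0,-17.2,19.5,12.7,2]]]'

```text
clock: 5.92
tool_pos: [0.431, -0.1801, 0.0664]
eef_rot: [180.0, -0.0, 24.4]
contact_force: [0.2, -0.9, -1.0]
width: 0.0264
finger_force: 44.6
```

Request:
carry_out --targets '[[[0,0,0,0,0,0.1,2],[0,0,0,0,0,0.2,2],[0,0,0,0,0,0.3,2],[0,0,0,0,0,0.4,2],[0,0,0,0,0,0.45,2],[0,0,0,0,0,0.45,2]]]'

```text
clock: 6.42
tool_pos: [0.4309, -0.1802, 0.0618]
eef_rot: [180.0, 0.0, 24.4]
contact_force: [-0.3, 0.2, -1.3]
width: 0.026
finger_force: 44.7
```

Request:
carry_out --targets '[[[0,0,0,0,0,0.05,2],[0,0,0,0,0,0.1,2],[0,0,0,0,0,0.15,2],[0,0,0,0,0,0.15,2]]]'

```text
clock: 6.75
tool_pos: [0.4309, -0.1802, 0.0617]
eef_rot: [180.0, -0.0, 24.4]
contact_force: [-2.4, 1.5, 10.9]
width: 0.0259
finger_force: 45.8
```

Touching now. Open and withdraw.

Request:
carry_out --targets '[[[0,0,0,0,0,-0.05,2],[0,0,0,0,0,-0.05,3],[0,0,0,0,0,-0.05,4],[0,0,0,0,0,-0.05,5.5],[0,0,0,0,0,-0.1,5.5],[0,0,0,0,0,-0.6,5.5],[0,0,0,0,0,-2,5.5],[0,0,0,0,0,-4.5,5.5],[0,0,0,0,0,-8,5.5],[0,0,0,0,0,-11.5,5.5],[0,0,0,0,0,-14,5.5],[0,0,0,0,0,-14,5.5]]]'

```text
clock: 7.75
tool_pos: [0.4339, -0.1819, 0.206]
eef_rot: [179.4, -0.4, 24.4]
contact_force: [1.2, 0.5, 0.9]
width: 0.0547
finger_force: 0.0
```

Run:
```python
from h import *
import pickle
cs={n:cam(n) for n in("side","top")};pickle.dump(cs,open("c1.pkl","wb"))
c=cs["side"];t=cs["top"]
print(proj(c,[.506,.068,.03]),proj(t,[.506,.068,.03]),sense()["tool_pos"])
cv2.imwrite("pics/ear.png",np.hstack([cv2.resize(c[0][165:285,215:375],(400,300),interpolation=2),cv2.resize(t[0][145:265,170:330],(400,300),interpolation=2)]))
```

```text
[267.07407419 232.85811831] [231.7963675  204.69483885] [ 0.43131097 -0.1803943   0.2014887 ]
```

View pics/ear.png

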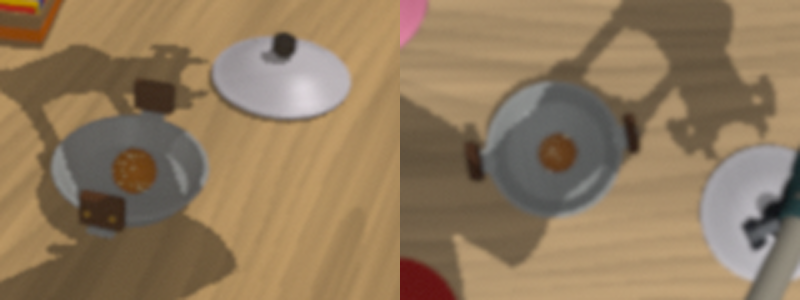

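The lid stands knob-up on the counter at side crop (280,75). The dish is unmoved, with ears at (101,211) and (155,96), and the ball is centred at (134,170). Next I go above the left ear.

Request:
carry_out --targets '[[[0,0,3,1,-1.4,0,5.5],[0,0,6,4,-5.8,0,5.5],[0,0,9,7,-10.1,0,5.5],[0,0,12,9.5,-13.8,0,5.5],[0,0,15.3,12,-17.4,0,5.5],[0,0,15.3,14.4,-20.9,0,5.5],[0,0,15.3,16.5,-23.9,0,5.5],[0,0,15.3,18.2,-26.4,0,5.5],[0,0,15.3,19.2,-27.8,0,5.5],[0,0,15.3,19.5,-28.3,0,5.5],[0,0,15.3,19.5,-28.3,0,5.5],[0,0,15.3,19.5,-28.3,2,5.5],[0,0,15.3,19.5,-28.3,5,5.5],[0,0,15.3,19.5,-28.3,7,5.5],[0,0,15.3,19.5,-28.3,8.5,5.5],[0,0,15.3,19.5,-28.3,9,5.5],[0,0,15.3,19.5,-28.3,9,5.5]]]'

```text
clock: 9.27
tool_pos: [0.4899, 0.1564, 0.1084]
eef_rot: [180.0, 0.3, 9.0]
contact_force: [-0.4, 0.1, -0.6]
width: 0.0548
finger_force: 0.0
```

Run:
```python
from h import *
s=sense();print(s["tool_pos"],s["eef_rot"],s["joint_pos"])
c=cam("side")
cv2.imwrite("pics/ear2.png",cv2.resize(c[0][165:285,205:325],(500,500),interpolation=2))
```

```text
[0.48987836 0.15643011 0.10841161] [179.95753141   0.29280059   9.01130106] [ 9.97879204e+00  1.80522754e+01  1.05774521e+02 -4.50098062e-02
  5.64666872e+01  9.09923429e+01]
```

View pics/ear2.png

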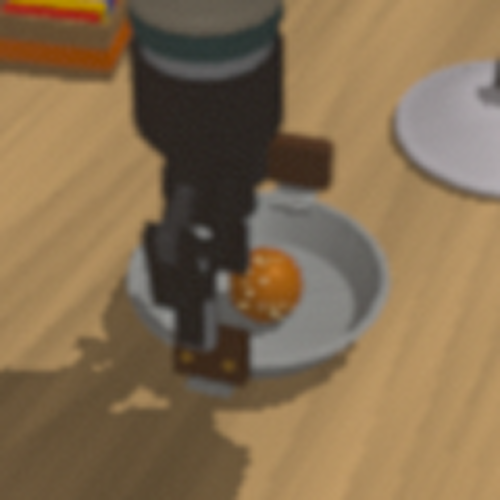

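The picture shows the gripper over the near ear at (212,358), with the ball at (265,285). It needs a small correction before going down.

Request:
carry_out --targets '[[[0,0,0,0.2,-0.1,0.7,5.5],[0,0,0,0.2,-0.1,1.7,5.5],[0,0,0,0.2,-0.1,2.6,5.5],[0,0,0,0.2,-0.1,3.3,5.5],[0,0,0,0.2,-0.1,3.8,5.5],[0,0,0,0.2,-0.1,4,5.5],[0,0,0,0.2,-0.1,4,5.5]]]'

```text
clock: 9.9
tool_pos: [0.4929, 0.1594, 0.0696]
eef_rot: [180.0, 0.1, 9.1]
contact_force: [0.3, -0.1, 0.7]
width: 0.0549
finger_force: 0.0
```

Run:
```python
from h import *
s=sense();print(s["tool_pos"],s["eef_rot"],s["contact_force"])
c=cam("side")
cv2.imwrite("pics/ear3.png",cv2.resize(c[0][185:285,205:305],(500,500),interpolation=2))
```

```text
[0.49294282 0.15942418 0.06955061] [1.79993559e+02 8.03690454e-02 9.10503939e+00] [ 0.2559873  -0.1194823   0.74358866]
```

View pics/ear3.png

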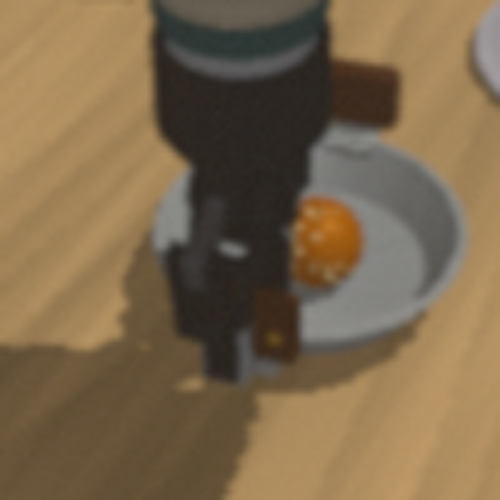

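The picture shows one finger outside the ear at (225,350) and the other inside over the rim, clear of the ball at (328,240). Closing now.

Request:
carry_out --targets '[[[0,0,0,0,0.1,0.1,4.5],[0,0,0,0,0.1,0.1,3.6],[0,0,0,0,0.1,0.1,2.8],[0,0,0,0,0.1,0.1,2.3],[0,0,0,0,0.1,0.1,2.0],[0,0,0,0,0.1,0.1,1.8],[0,0,0,0,0.1,0.1,1.6],[0,0,0,0,0.1,0.1,1.4],[0,0,0,0,0.1,0.1,1.2],[0,0,0,0,0.1,0.1,1.0],[0,0,0,0,0.1,0.1,0.8],[0,0,0,0,0.1,0.1,0.6],[0,0,0,0,0.1,0.1,0.4]]]' --squeeze 30

```text
clock: 11.03
tool_pos: [0.4938, 0.1581, 0.0694]
eef_rot: [180.0, -0.0, 9.1]
contact_force: [0.6, -4.7, 0.9]
width: 0.0135
finger_force: 31.5
```

Request:
carry_out --targets '[[[0,0,0,0,0,0,0.2],[0,0,0,0,0,0,0.2],[0,0,0,0,0,0,0.2],[0,0,0,0,0,0,0.2]]]' --squeeze 110

```text
clock: 11.37
tool_pos: [0.4938, 0.1583, 0.0695]
eef_rot: [180.0, -0.0, 9.1]
contact_force: [0.8, -4.2, 4.7]
width: 0.0121
finger_force: 107.9
```

Request:
carry_out --targets '[[[0,0,0,0,0,-0.05,0.2],[0,0,0,0,0,-0.1,0.2],[0,0,0,0,0,-0.2,0.2],[0,0,0,0,0,-0.35,0.2],[0,0,0,0,0,-0.55,0.2],[0,0,0,0,0,-0.75,0.2],[0,0,0,0,0,-0.9,0.2],[0,0,0,0,0,-1.0,0.2],[0,0,0,0,0,-1.0,0.2],[0,0,0,0,0,-1.0,0.2],[0,0,0,0,0,-1.0,0.2]]]'

```text
clock: 12.28
tool_pos: [0.4935, 0.1584, 0.0792]
eef_rot: [180.0, 0.0, 9.1]
contact_force: [1.5, -0.4, -4.4]
width: 0.012
finger_force: 107.3
```

```bash
cat > lv.py <<'E'
from h import *
import sys
s=sense();print(s["tool_pos"],s["eef_rot"],s["contact_force"],s["ft_torque"],s["width"],s["finger_force"])
def look(name=None):
    cs={n:cam(n) for n in("side","top")}
    for n,c in cs.items():
        h=cv2.cvtColor(c[0],cv2.COLOR_BGR2HSV)
        m=((h[...,0]>5)&(h[...,0]<20)&(h[...,1]>170)&(h[...,2]>110)).astype(np.uint8)
        N,_,st,ce=cv2.connectedComponentsWithStats(m)
        print(n,[(ce[i].round(1).tolist(),int(st[i,4])) for i in range(1,N) if st[i,4]>50 and 180<ce[i][0]<320])
    if name:
        a=cs["side"][0][145:285,205:325];b=cs["top"][0][145:285,170:290]
        cv2.imwrite(name,np.hstack([cv2.resize(a,(400,467),interpolation=2),cv2.resize(b,(400,467),interpolation=2)]))
    return cs
if __name__=="__main__": look(sys.argv[1] if len(sys.argv)>1 else None)
E
python3 lv.py pics/up1.png
```

```text
[0.49346972 0.15843123 0.07924805] [1.79999760e+02 5.99027252e-03 9.09146708e+00] [ 1.49880532 -0.43100256 -4.35440907] [ 0.37335046  0.0354448  -0.02161006] 0.011953230430911668 107.27348685264587
side [([314.5, 97.8], 75), ([218.1, 177.4], 171), ([269.5, 229.3], 141)]
top []
```

View pics/up1.png

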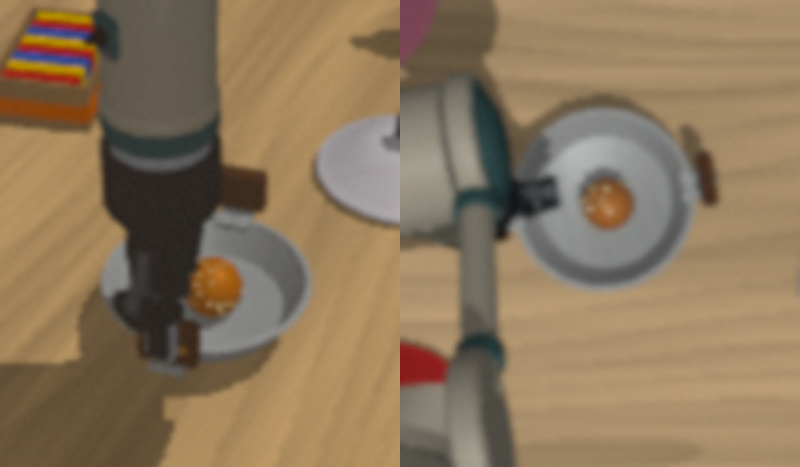

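The top half shows the dish centre at (605,197) and the ball at (607,203), so it is centred. The full weight is on the hand. Lifting straight up now.

Request:
carry_out --targets '[[[0,0,0,0,0,-0.1,0.2],[0,0,0,0,0,-0.3,0.2],[0,0,0,0,0,-0.6,0.2],[0,0,0,0,0,-1.1,0.2],[0,0,0,0,0,-1.7,0.2],[0,0,0,0,0,-2.4,0.2],[0,0,0,0,0,-3.2,0.2],[0,0,0,0,0,-4.0,0.2],[0,0,0,0,0,-4.8,0.2],[0,0,0,0,0,-5.6,0.2],[0,0,0,0,0,-6.4,0.2],[0,0,0,0,0,-7.1,0.2],[0,0,0,0,0,-7.7,0.2],[0,0,0,0,0,-8.2,0.2],[0,0,0,0,0,-8.6,0.2],[0,0,0,0,0,-8.8,0.2],[0,0,0,0,0,-8.9,0.2],[0,0,0,0,0,-9,0.2],[0,0,0,0,0,-9,0.2],[0,0,0,0,0,-9,0.2]]]'

```text
clock: 14.05
tool_pos: [0.4934, 0.1584, 0.169]
eef_rot: [180.0, 0.0, 9.1]
contact_force: [0.6, -0.3, -3.6]
width: 0.0121
finger_force: 107.4
```

Run:
```python
from lv import *
cs=look(); c=cs["top"]; h=cv2.cvtColor(c[0],cv2.COLOR_BGR2HSV)
# grey dish mask and ball in it
g=((h[...,1]<50)&(h[...,2]>90)).astype(np.uint8); g[:140]=0; g[260:]=0; g[:,:205]=0; g[:,275:]=0
pt=cv2.findContours(g,0,1)[0]; k=max(pt,key=cv2.contourArea); (u,v),r=cv2.minEnclosingCircle(k)
b=((h[...,0]>3)&(h[...,0]<22)&(h[...,1]>120)).astype(np.uint8); q=np.zeros_like(b); cv2.circle(q,(int(u),int(v)),int(r*.6),1,-1); m=cv2.moments(b&q)
bu,bv=m['m10']/m['m00'],m['m01']/m['m00']
print(u,v,r,bu,bv,m['m00'],onz(c,u,v,.098+.038),onz(c,bu,bv,.098+.03))
# expected turn positions: dish-centre pivot, tool-frame offsets
s=sense();R0=Ro.from_euler("xyz",s["eef_rot"],degrees=True)
print([(a,(np.array([0,9,0])-Ro.from_rotvec([0,0,-a],degrees=True).apply([0,9,0])).round(2).tolist()) for a in (81,)])
```

```text
[0.49335378 0.15838697 0.1689586 ] [1.79992212e+02 4.07206565e-02 9.09764045e+00] [ 0.59893991 -0.30663236 -3.62582681] [0.35260555 0.10979491 0.01206147] 0.012122945049758495 107.42950201034546
side [([314.4, 97.8], 76), ([218.7, 177.3], 179), ([269.9, 200.6], 148)]
top [([310.5, 111.8], 51), ([231.0, 204.1], 77)]
229.02000427246094 201.5 31.016387939453125 229.3756906077348 203.07734806629836 181.0 [0.50520476 0.06708277 0.136     ] [0.50178549 0.06683401 0.128     ]
[(81, [-8.89, 7.59, 0.0])]
```

Request:
carry_out --targets '[[[0,0,-0.3,-0.05,0,0,0.2],[0,0,-1,-0.16,0,0,0.2],[0,0,-2.2,-0.35,0.01,0,0.2],[0,0,-4,-0.63,0.02,0,0.2],[0,0,-6.3,-0.99,0.05,0,0.2],[0,0,-9,-1.41,0.11,0,0.2],[0,0,-12,-1.87,0.2,0,0.2],[0,0,-15,-2.33,0.31,0,0.2],[0,0,-18,-2.78,0.44,0,0.2],[0,0,-21,-3.23,0.6,0,0.2],[0,0,-24,-3.66,0.78,0,0.2],[0,0,-27,-4.09,0.98,0,0.2],[0,0,-30,-4.5,1.21,0,0.2],[0,0,-33,-4.9,1.45,0,0.2],[0,0,-35.5,-5.23,1.67,0,0.2],[0,0,-37.5,-5.48,1.86,0,0.2],[0,0,-39,-5.66,2.01,0,0.2],[0,0,-40,-5.79,2.11,0,0.2],[0,0,-40.6,-5.86,2.17,0,0.2],[0,0,-40.8,-5.88,2.19,0,0.2]]]'

```text
clock: 15.82
tool_pos: [0.4386, 0.1274, 0.1693]
eef_rot: [-180.0, 0.0, 49.9]
contact_force: [-1.0, -0.1, -4.7]
width: 0.0117
finger_force: 107.4
```

Request:
carry_out --targets '[[[0,0,-0.3,-0.05,0,0,0.2],[0,0,-1,-0.16,0,0,0.2],[0,0,-2.2,-0.35,0.01,0,0.2],[0,0,-4,-0.63,0.02,0,0.2],[0,0,-6.3,-0.99,0.05,0,0.2],[0,0,-9,-1.41,0.11,0,0.2],[0,0,-12,-1.87,0.2,0,0.2],[0,0,-15,-2.33,0.31,0,0.2],[0,0,-18,-2.78,0.44,0,0.2],[0,0,-21,-3.23,0.6,0,0.2],[0,0,-24,-3.66,0.78,0,0.2],[0,0,-27,-4.09,0.98,0,0.2],[0,0,-30,-4.5,1.21,0,0.2],[0,0,-33,-4.9,1.45,0,0.2],[0,0,-35.5,-5.23,1.67,0,0.2],[0,0,-37.5,-5.48,1.86,0,0.2],[0,0,-39,-5.66,2.01,0,0.2],[0,0,-40,-5.79,2.11,0,0.2],[0,0,-40.6,-5.86,2.17,0,0.2],[0,0,-40.8,-5.88,2.19,0,0.2]]]'

```text
clock: 17.48
tool_pos: [0.4177, 0.0683, 0.1693]
eef_rot: [-180.0, 0.0, 90.7]
contact_force: [0.1, -0.1, -3.0]
width: 0.0122
finger_force: 107.4
```

Request:
carry_out --targets '[[[0,0,0,0,0,0,0.2],[0,0,0,0,0,0,0.2],[0,0,0,0,0,0,0.2],[0,0,0,0,0,0,0.2],[0,0,0,0,0,0,0.2],[0,0,0,0,0,0,0.2]]]'

```text
clock: 17.98
tool_pos: [0.4178, 0.0685, 0.1693]
eef_rot: [180.0, 0.0, 90.7]
contact_force: [0.4, 0.7, -4.1]
width: 0.012
finger_force: 107.4
```

```bash
python3 lv.py pics/end.png
```

```text
[0.41780538 0.0685003  0.16927735] [1.79999858e+02 4.56320454e-03 9.07041185e+01] [ 0.44352636  0.74232726 -4.11220103] [ 0.0216093   0.36979187 -0.03897613] 0.011991620074814545 107.39695429801941
side [([214.2, 177.2], 130), ([265.2, 198.5], 67)]
top [([232.3, 197.9], 60)]
```

View pics/end.png

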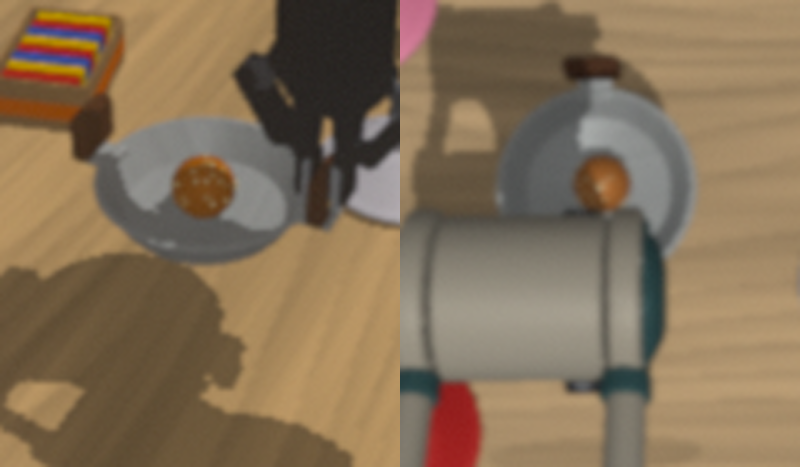

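The free ear points straight across at top crop (592,68). The ball at (602,183) is close to the dish centre at (596,187), and the dish is level and clear. Handing in.

```bash
python3 -c "from rig import manip; print(manip.close_job())"
```

```text
the job is handed in; nothing more can be done
None
```

The job is handed in, though no pass or fail came back: the lid stands knob-up on the counter, and I hold the dish level about 10 cm up by one ear, with the free ear pointing to the customer and the ball in the middle.

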